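Rack the colour samples and hold the sprung tweezers at the marked gap

TASK

On the painter's bench, stand the tall sample tube fully down in pocket 1 of the wooden rack (one nail beside it) and only then the short sample tube from the bench in pocket 2 (two nails), letting go of each. Then pick up the sprung tweezers by their two arms, squeeze them until the sprung arm lies between the two dark lines on the cross strip (arms parallel, tips 16 mm apart), and carry them level to a few centimetres above the tall tube in pocket 1, tips over its cap and touching nothing. Finish while holding them there with the gap steady; leave the rest of the bench as it is.

Things in the scene. Friction and masses are not known exactly. Their poses are not given: they have to be found in the camera images.
- rack: Fixed wooden block, 70 (x) x 170 (y) x 40 mm high, origin at the centre of its underside, z up, turned by up to 0.4 rad. Three round pockets in a row along its y, 55 mm apart, 25 mm wide and 25 mm deep (floor 15 mm above the bench). Dark nail heads on its top, beside each pocket towards the robot, number them: 1, 2 or 3 nails.
- pocket1 (a point): Centre of the mouth of pocket 1 (one nail), at the rack's top face, 40 mm above the bench; the end pocket on the rack's +y side. Starts empty.
- pocket2 (a point): Centre of the mouth of pocket 2 (two nails), the middle one, at the rack's top face. Starts empty.
- tall_tube: Loose upright aluminium sample tube with black cap, 22 mm diameter, 78 mm tall, 40 g; origin at the centre of its underside, z up. Goes in pocket 1.
- short_tube: Loose upright aluminium sample tube with black cap, 22 mm diameter, 56 mm tall, 40 g, starts standing on the bench; origin at the centre of its underside, z up. Goes in pocket 2.
- third_tube: Aluminium tube like the short one, already standing in pocket 3 (three nails, the rack's -y end), its top 71 mm above the bench. Leave it there.
- tweezers: Loose sprung steel tweezers, 75 g, 150 mm long, lying level on a rest. Origin: underside of the closed bow end, 15 mm above the bench at the start; x runs along the fixed arm to the tips, z up. Both arms are upright strips 3 mm thick, 20 mm high (9 mm at the tips). Fixed arm: y = -3 to 0 mm. Sprung arm: on the +y side, splayed 0.16 rad at rest, tip 40 mm from the fixed tip.
- grip (a point): Where to grip the two outer faces from above: on the tweezers at x = 78, y = 8, z = 10 mm, near the centre of mass. Here the outer faces lie at y = -3 and about y = 32 mm at rest. With the arms parallel the tweezers measure 22 mm outside, y = -3 to 19 mm, all along; that squeeze takes about 6 N here.
- gauge (a point): Centre of the top of the cross strip, 55 mm along y, 8 mm wide, fixed on top of the tweezers (at x = 129, y = 23.5, z = 22 mm); the sprung arm passes under it. It carries two dark lines with facing edges at y = 12 and y = 23 mm of the tweezers: the sprung arm (3 mm thick) belongs between them.
- rest: Fixed dark wooden rest under the tweezers; origin on the bench, 75 mm along the tweezers' x from their bow end, same axes. Two crossbars 12 mm wide, 80 mm long (y = -32 to 48 mm), 15 mm high at x = -60 and x = 62 mm, joined by a 4 mm high, 16 mm wide strip below the tweezers.
- tips (a point): Point midway between the two tips when the arms are parallel: on the tweezers at x = 150, y = 8, z = 10 mm, moves with the fixed arm.
- spring_arm (a joint): Angle of the sprung arm, rad: 0 at rest (tips 40 mm apart), 0.16 = arms parallel, tips 16 mm apart (the marked gap); at 0.26 the tips are about to meet. Spring 3 N m/rad, pivot at x = 0, y = 16 mm of the tweezers. The sprung arm lies wholly between the lines from about 0.13 to 0.19.
- paint_can: Paint can, 74 mm diameter, 90 mm tall, standing on the far side of the bench. Leave alone.
- rinse_cup: White cup, 72 mm wide, 80 mm tall, standing on the far side of the bench. Leave alone.
- brush: Paint brush lying near the robot on its left. Leave alone.
There are look-alikes about, which are no part of the job. What is shaped like the third_tube but green or pink is not meant.

How it is judged:
By the outcome, as a careful person would: the job done as asked, in the order asked, and still so for the second after the job is handed in, while the arm keeps its last pose, push and grip.
It also fails if it takes over 64 s, if anything falls off the work surface, if the arm or the gripper's body presses on something with over 40 N, if the wrist force passes 120 N, or if a joint passes its speed limit or range.

ROBOT

A 6-joint arm with a two-finger parallel gripper is mounted at the origin on the work surface. World frame = base frame: x ahead of the robot, y to its left, z up, the work surface at z = 0. Lengths are in m, angles in rad, forces in N, time in s.
With the tool pointing down it reaches from about 0.425 to 0.95 m from the base axis. Payload 3.5 kg.
Tool frame: the origin (TCP) lies on the centre line of the jaws, within the pads' length; the fingertips stand 14 mm ahead of it and the grasp point (between the pads) lies 5 mm behind it (ctrl.finger_overhang is the distance from the TCP to the fingertips, in m); z points along the fingers, y is the line along which they close (so a half turn about z gives the same grasp; the last joint's range is limited). The gripper opens to 85 mm and grips with 20 to 120 N. Pads are 22 mm wide; open, the fingers measure 114 mm over their backs; the gripper's body (76 mm by 85 mm) begins 54 mm behind the grasp point. The pads swing forward as they close: fully open they stand 13 mm farther back than shut.
Start: joints at [-0.15, 0.286, 1.577, -0, 1.279, -0.15], TCP at [0.675, 0, 0.211] pointing down, gripper open.
Joint ranges: [-2.77, 2.77], [-0.9, 2.22], [0.21, 2.48], [-1.53, 4.67], [0.24, 2.81], [-2.84, 2.84]. Speed limits (rad/s): [2.79, 2.79, 3.14, 3.14, 3.14, 3.14].

INTERFACE

Orientations are given as a unit quaternion [x, y, z, w].
In Python, from plant import ctrl gives the robot as it stands.
- The arm moves only by the tool send_rows, never from a script. Its argument "moves" is text: rows parted by semicolons, each of 7 numbers parted by spaces: the turn, a rotation vector about the tool's x, y, z in units of 360 degrees (1.0 is 360 degrees), then the shift along the tool's x, y, z in units of 20 cm (1.0 is 20 cm), then the gripper's target within -1 to 1 (fully open at 1, half-way at 0, shut at -1). A call has 1 to 12 rows; each row is the pose to reach, as a shift and turn from the pose commanded when the call began, along the tool's axes at that moment, turning the shorter way round; what a row does not reach only later rows make up. A row lasts 1/8 s, in which the tool goes at most 62.5 mm and 10.7 degrees, less where a joint would pass 70% of its speed; a pose out of reach is approached as far as the arm can. A call with a number of a shift or a turn outside -1 to 1 is refused whole. A call with a gripper value outside its range is refused whole. The fingers move at their own pace and stop on an object; "newtons" is the grip in N (left out, the last holds). Time passes only in rows, so rows that repeat a pose let the fingers close. It gives the time, the measured TCP pose, the force, the opening and the grip force at its end, in the units of the state.
- ctrl.get_state(): the state, without advancing time (a new reading comes with each control period).
- ctrl.read_camera(name): name is "scene" or "side" or "wrist"; returns a dict with "image" (420x560x3 uint8, red, green, blue), "fovy" (degrees; the focal length in pixels is half the picture's height over the tangent of half this angle, whatever the lens; pixels are square), "cx", "cy" (the principal point, pixels), "extrinsics" (4x4, takes a point from camera to world coordinates). Camera axes: x right, y up, looking along -z (the intrinsics and any distortion apply to the point x, -y, -z); pixel columns grow to the right and rows downward; lengths in m; the calibration is good to about 2 mm. A picture is of the moment at which its call begins. There is no depth.
- ctrl.sign_off(): hands the job in; it is judged then, once.
The state is a dict: "time": time; "qpos": joint angles; "dq": joint speeds; "joint_efforts": joint torques, N m; "eef_pos": TCP position; "tcp_rot": TCP orientation; "contact_force": force on the tool from outside, world axes, zero at the start; "wrist_torque": the same for the moment, N m; "opening": opening from 0.0 (shut) to 1.0 (fully open); "finger_force": force on a finger pad.
Only numpy, scipy, OpenCV 4.12 (cv2) and the standard library are available. Lean on these libraries where they do the work, as an engineer would, in place of code of your own. Each camera call takes 0.05 s, during which the arm holds its last target. There are 200 camera calls.

## Working session

There is one attempt and no reset: what is moved stays moved. The work goes in short steps, Python scripts to look and compute and a tool call to move; the robot and the scene stay as the last step left them, time stands still between calls to the robot, and variables do not carry over. Pictures are saved under pics/ and viewed, at most 10 in all, crops included, and the job is handed in when it is done.

Besides the shell and the picture viewer there is one more tool, called after "Call:" in YAML: its name, and indented under it one key for each argument. send_rows: Moves the arm, as the interface text tells. Its arguments: {"type":"object","properties":{"moves":{"type":"string"},"newtons":{"type":"number"}},"required":["moves"]}

```bash
mkdir -p pics; ls; cat > h.py <<'E'
import numpy as np, cv2
from plant import ctrl
def grab(n):
    c=ctrl.read_camera(n); return c
def save(c,name,crop=None,scale=1):
    im=c["image"][:,:,::-1]
    if crop: x0,y0,x1,y1=crop; im=im[y0:y1,x0:x1]
    cv2.imwrite("pics/"+name,cv2.resize(im,None,fx=scale,fy=scale,interpolation=cv2.INTER_CUBIC))
def foc(c): return c["image"].shape[0]/2/np.tan(np.radians(c["fovy"])/2)
def ray(c,u,v):
    E=np.array(c["extrinsics"]); f=foc(c)
    d=np.array([(u-c["cx"])/f,-(v-c["cy"])/f,-1.0]); return E[:3,3],E[:3,:3]@d
def onz(c,u,v,z):
    o,d=ray(c,u,v); return o+d*(z-o[2])/d[2]
def proj(c,p):
    E=np.array(c["extrinsics"]); q=E[:3,:3].T@(np.array(p)-E[:3,3]); f=foc(c)
    return c["cx"]+f*q[0]/-q[2], c["cy"]-f*q[1]/-q[2]
E
python3 - <<'E'
from h import *
ims=[]
for n in ("scene","side","wrist"):
    c=grab(n); save(c,n+"0.png"); print({k:v for k,v in c.items() if k!="image"})
    np.save(n+"0.npy",c,allow_pickle=True)
print(ctrl.get_state(), ctrl.finger_overhang)
E
```

```text
pics
{'fovy': 47.564542934153046, 'cx': 277.7293217201792, 'cy': 209.80495752160206, 'extrinsics': array([[-0.4983244 , -0.58401667,  0.64077868,  1.14999183],
       [ 0.86696808, -0.33033632,  0.37315447,  0.32514544],
       [-0.00625596,  0.74148665,  0.67093846,  0.68366167],
       [ 0.        ,  0.        ,  0.        ,  1.        ]])}
{'fovy': 53.15918250116581, 'cx': 279.2460124290573, 'cy': 209.64698715474753, 'extrinsics': array([[ 0.93989273,  0.19801188, -0.27819589,  0.35468774],
       [-0.34134932,  0.56647764, -0.75005581, -0.59944613],
       [ 0.00907179,  0.79993398,  0.60001944,  0.54768631],
       [ 0.        ,  0.        ,  0.        ,  1.        ]])}
{'fovy': 58.42240839871588, 'cx': 280.0026461272418, 'cy': 211.96882983020055, 'extrinsics': array([[ 0.99999823, -0.00153123,  0.00108932,  0.67477575],
       [ 0.00113159,  0.95347383,  0.30147367,  0.07629862],
       [-0.00150027, -0.30147191,  0.95347388,  0.37121291],
       [ 0.        ,  0.        ,  0.        ,  1.        ]])}
{'time': 0.15, 'qpos': array([-1.50004625e-01,  2.87007165e-01,  1.57784104e+00, -8.60136133e-06,
        1.27857900e+00, -1.50038875e-01]), 'dq': array([ 0.00128919, -0.00214988, -0.00530003, -0.00046119,  0.00036328,
        0.00108079]), 'joint_efforts': array([ 7.91554030e-04, -4.06602967e+01, -2.93140125e+01, -8.94972595e-05,
        3.96185191e-03, -2.97825103e-06]), 'eef_pos': array([6.74456865e-01, 1.06312856e-04, 2.09734783e-01]), 'tcp_rot': array([ 7.07093496e-01,  7.07119471e-01, -5.47699286e-04, -7.35824744e-04]), 'contact_force': array([-0.75769022, -0.02058414,  0.36188852]), 'wrist_torque': array([-0.00927113,  0.00326733,  0.00471726]), 'finger_force': 0.0, 'opening': 0.9974801529023368} 0.014
```

View pics/scene0.png

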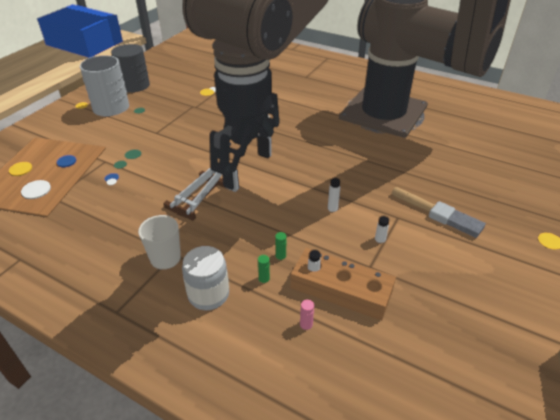

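View pics/side0.png

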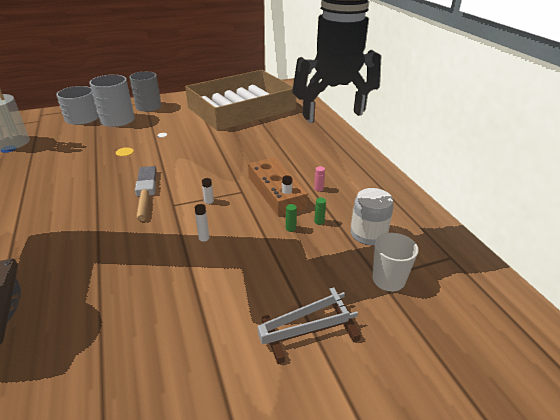

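```bash
python3 - <<'E'
from h import *
L=lambda n:np.load(n+"0.npy",allow_pickle=True).item()["image"][:,:,::-1]
def cr(im,x0,y0,w,h): return cv2.resize(im[y0:y0+h,x0:x0+w],None,fx=3,fy=3,interpolation=cv2.INTER_CUBIC)
a=cr(L("scene"),275,170,130,180); b=cr(L("side"),190,150,130,95); d=cr(L("side"),250,280,130,85)
cv2.imwrite("pics/m0.png",np.hstack([a,np.vstack([b,d])]))
E
```

```text
(no output)
```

View pics/m0.png

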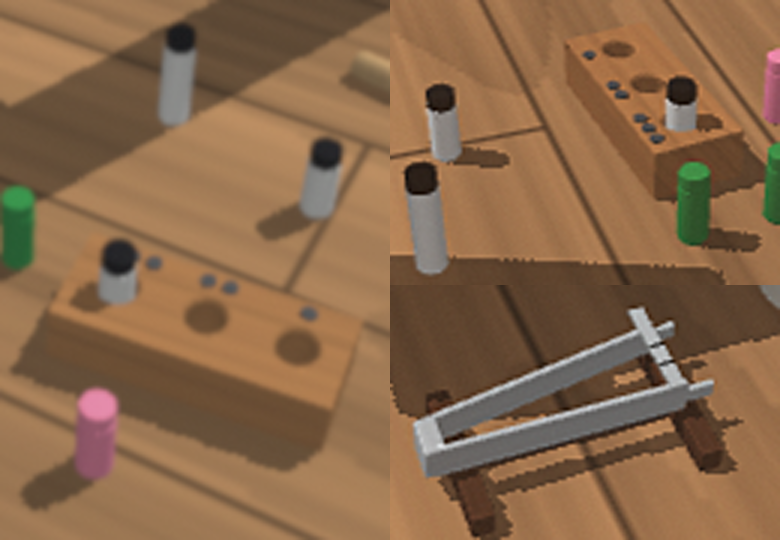

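```bash
python3 - <<'E'
from h import *
S=np.load("scene0.npy",allow_pickle=True).item();D=np.load("side0.npy",allow_pickle=True).item()
s=lambda x,y:(275+x/3,170+y/3); d=lambda x,y:(190+(x-390)/3,150+y/3); e=lambda x,y:(250+(x-390)/3,280+(y-285)/3)
np.set_printoptions(precision=4,suppress=True)
def tri(a,b):
    o,p=ray(S,*a);q,r=ray(D,*b); t=np.linalg.lstsq(np.c_[p,-r],q-o,rcond=None)[0]; A=o+p*t[0];B=q+r*t[1]; return (A+B)/2,np.linalg.norm(A-B)
for n,a,b,z in [("tall",(181,33),(422,174),.078),("short",(326,148),(440,93),.056),("p1",(298,347),(619,49),.04),("p2",(207,317),(649,82),.04),("third",(119,250),(681,86),.071)]:
    print(n,onz(S,*s(*a),z)[:2],onz(D,*d(*b),z)[:2],*tri(s(*a),d(*b)))
print("bowS+nearcorner",onz(D,*e(430,450),.035),"armend",onz(D,*e(678,388),.035),"bow far",onz(D,*e(416,424),.035),"stripfar",onz(D,*e(640,313),.037),"tipfix",onz(D,*e(712,383),.030), "tipspr",onz(D,*e(672,324),.03))
E
```

```text
tall [0.4386 0.0466] [0.4355 0.041 ] [0.4358 0.0452 0.0752] 0.0007080309549002241
short [0.4742 0.1664] [0.4708 0.1626] [0.4715 0.1659 0.0537] 0.0003871900234335638
p1 [0.6215 0.2072] [0.6192 0.2036] [0.6201 0.2068 0.0381] 0.00023722243104609033
p2 [0.6268 0.1531] [0.6252 0.151 ] [0.6258 0.1528 0.0388] 8.236881341486051e-06
third [0.6311 0.0966] [0.6281 0.093 ] [0.6293 0.0958 0.069 ] 0.00014020874370731037
bowS+nearcorner [ 0.4667 -0.2367  0.035 ] armend [ 0.5977 -0.2433  0.035 ] bow far [ 0.465  -0.2198  0.035 ] stripfar [ 0.6008 -0.1923  0.037 ] tipfix [ 0.6182 -0.2428  0.03  ] tipspr [ 0.617  -0.1997  0.03  ]
```

Candidates (scene pixels): white/black tubes at (334,195) = longer → tall, (382,230) = short on the bench, (314,262) = third tube in the 3-nail pocket; green (281,246), (264,269) and pink (307,315) are look-alikes. The crop confirms this; pocket 1 (one nail) is at scene (374,286), pocket 2 at (344,276). The tweezers are at side (258–357, 290–345).

Call:
send_rows:
  moves: "0 0 0 0.06 -0.3 0 1;0 0 0 0.12 -0.55 0.05 1;0 0 0 0.16 -0.8 0.1 1;0 0 0 0.2 -1.0 0.15 1;0 0 0 0.2 -1.0 0.15 1"

```text
time: 0.78
eef_pos: [0.4715, 0.0409, 0.1787]
tcp_rot: [0.707, 0.707, -0.001, -0.002]
contact_force: [0.8, -0.3, 0.6]
opening: 0.997
finger_force: 0.0
```

Call:
send_rows:
  moves: "0 0 0 0.025 -0.19 0 1;0 0 0 0.025 -0.19 0 1;0 0 0 0.025 -0.19 0 1"

```text
time: 1.15
eef_pos: [0.4384, 0.0447, 0.1817]
tcp_rot: [0.707, 0.707, 0.001, 0.001]
contact_force: [0.1, -0.2, 0.4]
opening: 1.001
finger_force: 0.0
```

```bash
python3 - <<'E'
from h import *
c=grab("wrist"); save(c,"w1.png"); np.save("w1.npy",c,allow_pickle=True)
print(ctrl.get_state()["eef_pos"],proj(c,(.437,.045,.078)),proj(c,(.437,.045,0)))
E
```

```text
[0.438475   0.04469012 0.18160288] (np.float64(277.28435852402805), np.float64(201.4859779674847)) (np.float64(277.6200439552493), np.float64(178.44182754647352))
```

View pics/w1.png

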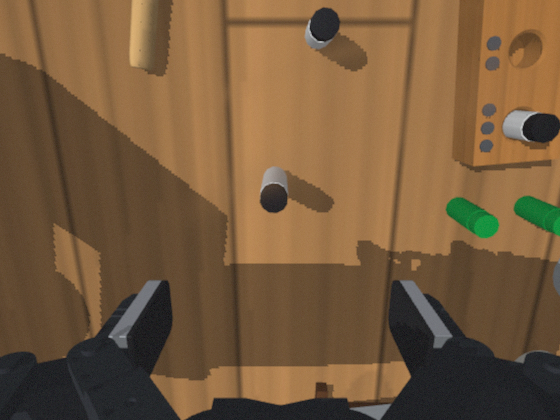

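The wrist view shows the tall tube's cap at (274,198), the short tube's cap at (323,25), pocket 2 at (526,48) and the third tube's cap at (541,128).

```bash
python3 - <<'E'
from h import *
c=np.load("w1.npy",allow_pickle=True).item()
im=c["image"]; m=(im.max(2)<60).astype(np.uint8)
n,l,s,ce=cv2.connectedComponentsWithStats(m)
for i in range(1,n):
    if 300<s[i,4]<3000: print(s[i],ce[i])
for u,v,z in [(274,197,.078),(274,200,.078),(323,24,.056),(526,48,.04),(541,128,.071)]: print(onz(c,u,v,z))
E
```

```text
[310   8  30  33 741] [324.23751687  24.31174089]
[523 114  37  29 844] [541.02251185 127.48933649]
[261 187  26  25 442] [274.5        200.49095023]
[0.43460111 0.04841306 0.078     ]
[0.43459217 0.04613328 0.078     ]
[0.46873916 0.1665623  0.056     ]
[0.62239752 0.15310793 0.04      ]
[0.62470733 0.09738829 0.071     ]
```

Call:
send_rows:
  moves: "0 0 0 0.012 -0.015 0.2 1;0 0 0 0.012 -0.015 0.4 1;0 0 0 0.012 -0.015 0.55 1;0 0 0 0.012 -0.015 0.63 1;0 0 0 0.012 -0.015 0.63 1;0 0 0 0.012 -0.015 0.63 -1;0 0 0 0.012 -0.015 0.63 -1;0 0 0 0.012 -0.015 0.63 -1;0 0 0 0.012 -0.015 0.63 -1;0 0 0 0.012 -0.015 0.63 -1;0 0 0 0.012 -0.015 0.63 -1;0 0 0 0.012 -0.015 0.63 -1"
  newtons: 25

```text
time: 2.7
eef_pos: [0.4346, 0.0474, 0.0555]
tcp_rot: [0.707, 0.707, 0.0, 0.0]
contact_force: [0.0, -1.0, 4.9]
opening: 0.208
finger_force: 24.7
```

Call:
send_rows:
  moves: "0 0 0 0 0 -0.15 -1;0 0 0 0 0 -0.3 -1;0 0 0 0 0 -0.5 -1;0 0 0 0.1 0.1 -0.55 -1;0 0 0 0.25 0.25 -0.55 -1;0 0 0 0.4 0.42 -0.55 -1;0 0 0 0.55 0.58 -0.55 -1;0 0 0 0.6 0.62 -0.55 -1;0 0 0 0.6 0.62 -0.55 -1;0 0 0 0.6 0.62 -0.55 -1"

```text
time: 3.95
eef_pos: [0.5569, 0.1667, 0.1642]
tcp_rot: [0.707, 0.707, -0.001, -0.0]
contact_force: [0.1, -0.2, -0.1]
opening: 0.21
finger_force: 24.5
```

```bash
python3 - <<'E'
from h import *
c=grab("wrist"); save(c,"w2.png"); np.save("w2.npy",c,allow_pickle=True)
s=ctrl.get_state();print(s["eef_pos"],s["tcp_rot"],[proj(c,p) for p in [(.619,.206,.04),(.624,.153,.04)]])
E
```

```text
[0.55705246 0.16662981 0.16448643] [ 7.07385387e-01  7.06827864e-01 -4.76443371e-04 -2.41779323e-04] [(np.float64(362.0287661248845), np.float64(144.38252713664804)), (np.float64(363.8652463476269), np.float64(211.32648651090588))]
```

View pics/w2.png

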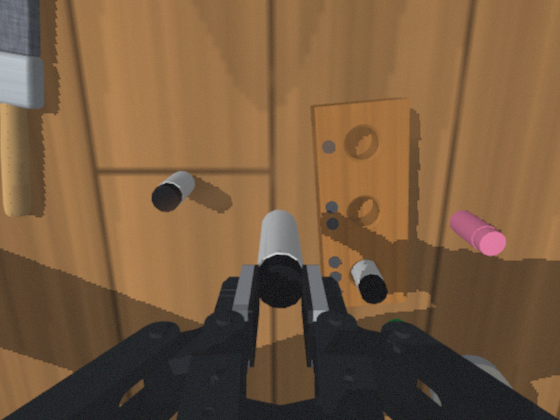

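The wrist view shows pocket 1 at (362,143), pocket 2 at (363,210), and the held tube's bottom rim at about (280,211).

```bash
python3 - <<'E'
from h import *
c=np.load("w2.npy",allow_pickle=True).item()
im=c["image"].astype(np.uint8); g=cv2.cvtColor(im,cv2.COLOR_RGB2GRAY)
for (u0,v0) in [(362,143),(364,210)]:
    r=g[v0-24:v0+24,u0-24:u0+24]; m=((r<105)).astype(np.uint8)
    cs,_=cv2.findContours(m,cv2.RETR_EXTERNAL,cv2.CHAIN_APPROX_NONE); k=max(cs,key=cv2.contourArea)
    x,y,w,h=cv2.boundingRect(k); print(x+u0-24,y+v0-24,w,h, onz(c,x+u0-24+w/2,y+v0-24+h/2,.04), onz(c,u0,v0,.04))
print(np.median(g[95:300,320:405]))
z=.1095
p=onz(c,280,211,z);print("far rim",p); print(proj(c,(.5567,.1667,z)),proj(c,(.5567,.1777,z)))
x,y,w,h=300,90,130,110; cv2.imwrite("pics/w2c.png",cv2.resize(im[y:y+h,x:x+w,::-1],None,fx=5,fy=5,interpolation=cv2.INTER_CUBIC))
E
```

```text
344 125 34 35 [0.61813047 0.20740803 0.04      ] [0.61890928 0.20703492 0.04      ]
340 195 40 39 [0.62109009 0.1503354  0.04      ] [0.62403181 0.15410838 0.04      ]
118.0
far rim [0.55713832 0.17504688 0.1095    ]
(np.float64(279.2725007855987), np.float64(224.04287255483308)) (np.float64(279.2745416657164), np.float64(206.7923336658645))
```

View pics/w2c.png

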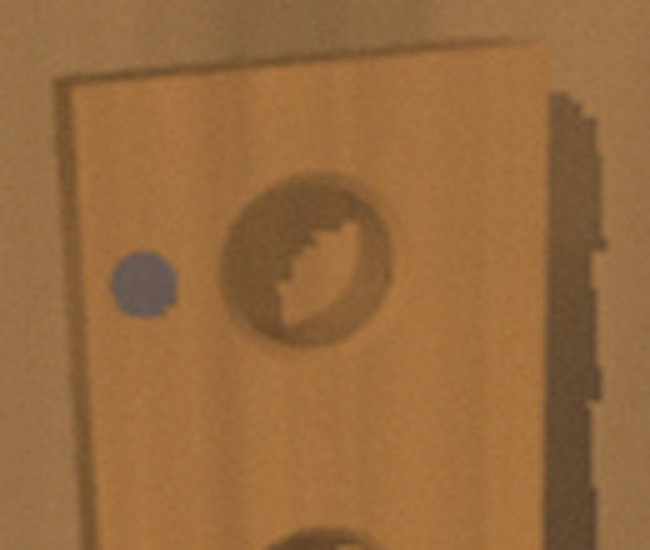

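The crop puts the mouth of pocket 1, the one beside the single nail, at about (361.4,141.8), so p1 ≈ (0.618, 0.208).

Call:
send_rows:
  moves: "0 0 0 0.07 0.1 0 -1;0 0 0 0.15 0.22 0 -1;0 0 0 0.21 0.307 0 -1;0 0 0 0.21 0.307 0.1 -1;0 0 0 0.21 0.307 0.2 -1;0 0 0 0.21 0.307 0.28 -1;0 0 0 0.21 0.307 0.31 -1;0 0 0 0.21 0.307 0.34 -1;0 0 0 0.21 0.307 0.36 -1;0 0 0 0.21 0.307 0.38 -1;0 0 0 0.21 0.307 0.38 -1"

```text
time: 5.38
eef_pos: [0.6193, 0.2095, 0.0887]
tcp_rot: [0.707, 0.707, -0.0, -0.0]
contact_force: [0.6, 0.1, 0.0]
opening: 0.21
finger_force: 24.5
```

```bash
python3 - <<'E'
from h import *
c=grab("side"); d=grab("scene"); f=lambda c,x,y,w,h:cv2.resize(c["image"][y:y+h,x:x+w,::-1],None,fx=4,fy=4,interpolation=cv2.INTER_CUBIC)
cv2.imwrite("pics/s3.png",np.hstack([f(c,225,120,100,110),f(d,320,200,100,110)]))
s=ctrl.get_state();print(s["eef_pos"],s["tcp_rot"],s["contact_force"],s["wrist_torque"])
E
```

```text
[0.61957627 0.20950627 0.08909763] [7.07090587e-01 7.07122935e-01 1.86870640e-04 1.45773946e-04] [-1.02633007  0.50671329  0.30003694] [-0.06722672  0.00855508 -0.03530941]
```

View pics/s3.png

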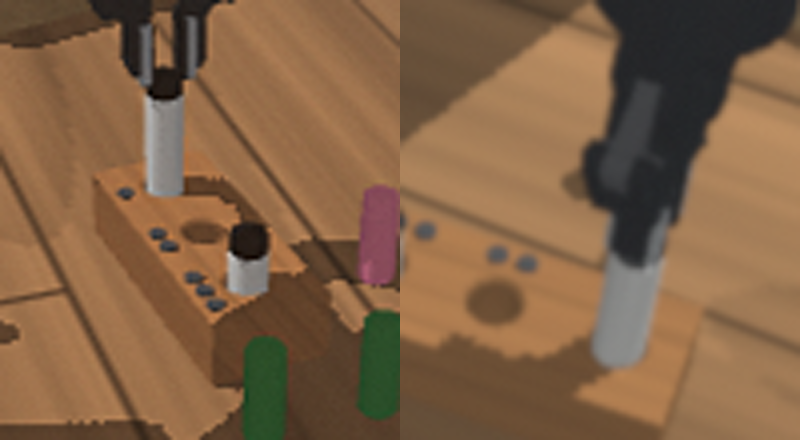

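The tube stands at the mouth of pocket 1 (side (266,168)), with no contact force yet; continue down.

Call:
send_rows:
  moves: "0 0 0 0 -0.003 0.015 -1;0 0 0 0 -0.003 0.03 -1;0 0 0 0 -0.003 0.045 -1;0 0 0 0 -0.003 0.06 -1;0 0 0 0 -0.003 0.07 -1;0 0 0 0 -0.003 0.07 -1"

```text
time: 6.22
eef_pos: [0.6187, 0.2094, 0.0746]
tcp_rot: [0.707, 0.707, -0.0, -0.0]
contact_force: [-0.1, 0.4, -0.3]
opening: 0.209
finger_force: 24.5
```

Call:
send_rows:
  moves: "0 0 0 0 0 0.01 -1;0 0 0 0 0 0.018 -1;0 0 0 0 0 0.025 -1;0 0 0 0 0 0.025 -1"

```text
time: 6.72
eef_pos: [0.6193, 0.2095, 0.0707]
tcp_rot: [0.707, 0.707, 0.0, 0.0]
contact_force: [-0.2, -0.4, 3.1]
opening: 0.211
finger_force: 25.1
```

Call:
send_rows:
  moves: "0 0 0 0 0 0 0.5;0 0 0 0 0 0 0.5;0 0 0 0 0 0 0.5;0 0 0 0 0 0 0.5;0 0 0 0 0 -0.15 0.5;0 0 0 0 0 -0.35 0.5;0 0 0 0 0 -0.55 0.5;0 0 0 -0.06 -0.25 -0.55 0.7;0 0 0 -0.12 -0.5 -0.55 0.7;0 0 0 -0.2 -0.7 -0.55 0.7;0 0 0 -0.215 -0.753 -0.55 0.7;0 0 0 -0.215 -0.753 -0.55 0.7"

```text
time: 8.22
eef_pos: [0.4684, 0.1665, 0.1803]
tcp_rot: [0.707, 0.707, 0.001, 0.0]
contact_force: [0.3, 1.3, 0.5]
opening: 0.846
finger_force: 0.0
```

```bash
python3 - <<'E'
from h import *
c=grab("wrist"); np.save("w4.npy",c,allow_pickle=True); d=grab("side")
s=ctrl.get_state();print(s["eef_pos"])
cv2.imwrite("pics/w4.png",np.hstack([c["image"][:,:,::-1],cv2.resize(d["image"][120:230,225:285,::-1],(229,420))]))
m=(c["image"].max(2)<60).astype(np.uint8)
n,l,t,ce=cv2.connectedComponentsWithStats(m)
for i in range(1,n):
    if 200<t[i,4]<3000: print(t[i],ce[i],onz(c,*ce[i],.056))
print(proj(c,(.4687,.1666,.056)))
E
```

```text
[0.46940991 0.16663352 0.18036449]
[482 132  38  32 939] [500.76144835 147.58998935] [0.63639094 0.20348535 0.056     ]
[270 181  25  24 414] [282.8647343  193.66425121] [0.47123101 0.16733304 0.056     ]
[460 265  31  28 635] [474.97795276 278.68661417] [0.63422587 0.09299221 0.056     ]
(np.float64(279.64594786856463), np.float64(194.56492765011666))
```

View pics/w4.png

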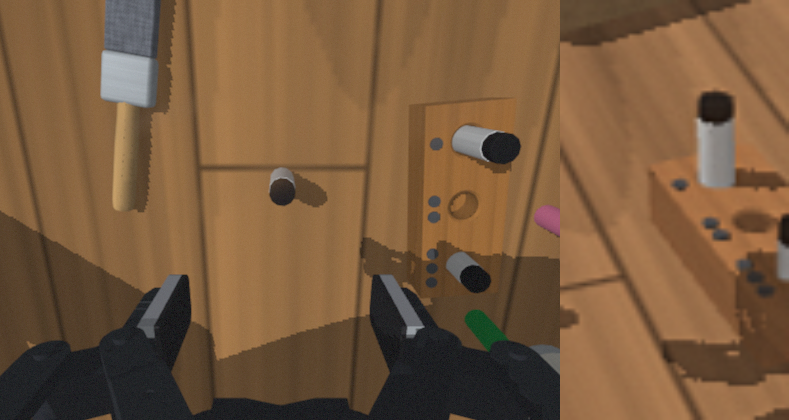

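The wrist view shows the short tube's cap at (283,193) and the side view shows the tall tube standing in pocket 1. Grasp the short tube.

Call:
send_rows:
  moves: "0 0 0 0.005 0.012 0.2 0.7;0 0 0 0.005 0.012 0.4 0.7;0 0 0 0.005 0.012 0.58 0.7;0 0 0 0.005 0.012 0.68 0.7;0 0 0 0.005 0.012 0.68 0.7;0 0 0 0.005 0.012 0.68 -1;0 0 0 0.005 0.012 0.68 -1;0 0 0 0.005 0.012 0.68 -1;0 0 0 0.005 0.012 0.68 -1;0 0 0 0.005 0.012 0.68 -1;0 0 0 0.005 0.012 0.68 -1"

```text
time: 9.7
eef_pos: [0.4706, 0.1674, 0.0439]
tcp_rot: [0.707, 0.707, 0.0, 0.0]
contact_force: [-0.2, -0.4, -0.3]
opening: 0.004
finger_force: 0.0
```

Call:
send_rows:
  moves: "0 0 0 0 0 -0.15 -1;0 0 0 0 0 -0.3 -1;0 0 0 -0.02 0.15 -0.35 -1;0 0 0 -0.04 0.3 -0.35 -1;0 0 0 -0.06 0.45 -0.35 -1;0 0 0 -0.07 0.5 -0.35 -1;0 0 0 -0.07 0.5 -0.35 -1"

```text
time: 10.58
eef_pos: [0.5703, 0.1533, 0.1134]
tcp_rot: [0.707, 0.707, -0.0, -0.0]
contact_force: [0.8, 0.6, -0.2]
opening: 0.001
finger_force: 0.0
```

```bash
python3 - <<'E'
from h import *
c=grab("wrist"); np.save("w5.npy",c,allow_pickle=True)
s=ctrl.get_state();print(s["eef_pos"],proj(c,(.624,.154,.04)))
save(c,"w5.png",(220,110,480,310),3)
E
```

```text
[0.56965282 0.15348169 0.11327766] (np.float64(361.371510948261), np.float64(213.67132470356358))
```

View pics/w5.png

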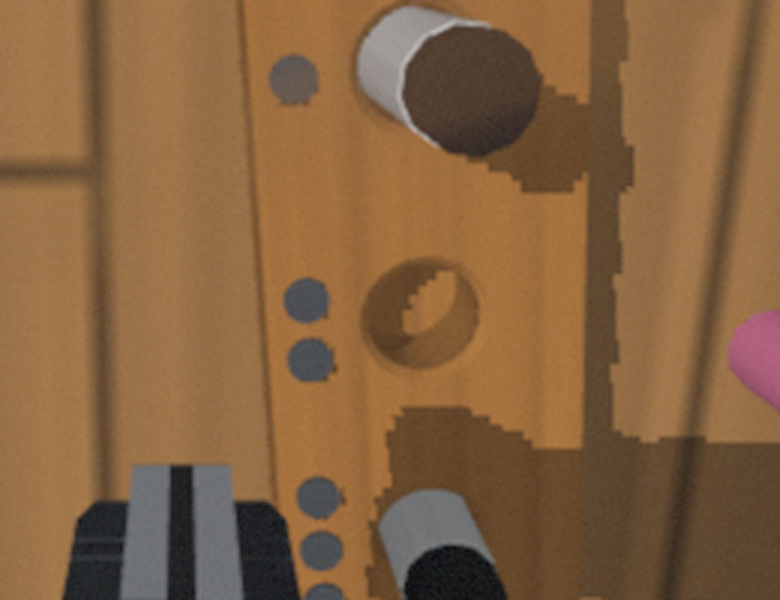

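The crop shows empty closed fingers at about (280,280), so the short tube was missed. The tall tube stands in pocket 1. Locate the short tube again numerically.

```bash
python3 - <<'E'
from h import *
for n in ("scene","side"):
    a=np.load(n+"0.npy",allow_pickle=True).item()["image"].astype(int); c=grab(n); b=c["image"].astype(int)
    np.save(n+"6.npy",c,allow_pickle=True)
    # near-grey bright blobs (aluminium) and black
    for nm,f in (("alu",lambda i:((i.max(2)-i.min(2)<28)&(i.min(2)>95))),("blk",lambda i:i.max(2)<55)):
        for t,i in (("before",a),("now",b)):
            m=f(i).astype(np.uint8); k,l,s,ce=cv2.connectedComponentsWithStats(m)
            print(n,nm,t,[(tuple(map(int,s[j]))) for j in range(1,k) if 25<s[j,4]<700 and 150<ce[j][0]<450 and 140<ce[j][1]<330])
E
```

```text
scene alu before [(233, 170, 6, 21, 80), (328, 186, 12, 26, 254), (375, 225, 13, 18, 179), (308, 260, 12, 11, 107)]
scene alu now [(364, 206, 7, 15, 42), (375, 225, 13, 18, 177), (308, 260, 12, 12, 112), (368, 270, 16, 22, 233)]
scene blk before [(331, 178, 9, 9, 67), (379, 217, 9, 9, 63), (310, 251, 10, 10, 82)]
scene blk now [(379, 217, 9, 9, 64), (310, 251, 10, 10, 85), (373, 262, 11, 11, 100)]
side alu before [(282, 183, 10, 11, 88), (203, 186, 11, 18, 148), (196, 213, 13, 28, 278)]
side alu now [(261, 151, 10, 18, 153), (282, 184, 10, 10, 86), (203, 186, 11, 18, 148)]
side blk before [(283, 176, 9, 9, 70), (202, 179, 9, 8, 63), (195, 204, 10, 11, 91), (344, 319, 10, 10, 28)]
side blk now [(262, 144, 8, 8, 56), (282, 176, 10, 9, 73), (202, 178, 9, 9, 64)]
```

```bash
python3 - <<'E'
from h import *
print(ctrl.finger_overhang,[a for a in dir(ctrl) if a[0]!='_'])
for n in ("side","scene"):
    c=np.load(n+"6.npy",allow_pickle=True).item(); 
    print(n)
    for z in np.arange(.08,.165,.005):
        u,v=proj(c,(.5697,.1535,z)); v=int(round(v)); u=int(round(u)); print("%.3f"%z,u,v,[tuple(map(int,c["image"][v,u+k])) for k in(-6,-3,0,3,6)])
E
```

```text
0.014 ['Unreachable', 'finger_overhang', 'get_state', 'read_camera', 'sign_off']
side
0.080 252 166 [(158, 116, 78), (119, 80, 50), (167, 113, 68), (172, 115, 70), (172, 113, 69)]
0.085 252 164 [(155, 111, 75), (163, 109, 68), (167, 109, 69), (170, 113, 71), (159, 107, 66)]
0.090 252 162 [(151, 108, 72), (148, 108, 74), (161, 110, 70), (165, 110, 69), (160, 107, 67)]
0.095 252 160 [(148, 106, 69), (143, 101, 69), (139, 101, 68), (139, 100, 66), (137, 98, 66)]
0.100 252 157 [(146, 105, 70), (138, 98, 67), (142, 102, 68), (137, 98, 66), (150, 108, 73)]
0.105 251 155 [(146, 104, 69), (139, 100, 67), (142, 103, 68), (139, 100, 66), (148, 106, 70)]
0.110 251 153 [(141, 100, 65), (141, 99, 66), (140, 101, 66), (144, 102, 68), (150, 108, 74)]
0.115 251 151 [(142, 100, 68), (142, 101, 67), (138, 99, 67), (149, 107, 72), (149, 106, 70)]
0.120 251 149 [(137, 97, 64), (141, 100, 66), (142, 102, 69), (150, 108, 73), (145, 104, 69)]
0.125 251 147 [(144, 103, 70), (140, 98, 66), (147, 107, 70), (150, 108, 72), (146, 106, 70)]
0.130 251 145 [(144, 104, 69), (137, 97, 68), (116, 96, 80), (138, 103, 
[... 1443 characters left out ...]
 91), (171, 130, 91), (158, 124, 94), (152, 124, 98), (174, 132, 92)]
0.130 363 219 [(151, 119, 88), (102, 88, 77), (71, 70, 69), (126, 115, 105), (176, 133, 93)]
0.135 363 216 [(41, 40, 42), (35, 36, 38), (41, 42, 44), (104, 106, 108), (158, 126, 97)]
0.140 363 214 [(42, 42, 44), (37, 37, 39), (38, 40, 42), (103, 105, 106), (140, 119, 102)]
0.145 364 212 [(35, 37, 38), (36, 37, 39), (49, 51, 52), (104, 106, 108), (157, 127, 100)]
0.150 364 210 [(36, 37, 40), (35, 36, 39), (43, 44, 46), (104, 107, 108), (136, 113, 94)]
0.155 364 208 [(37, 39, 40), (35, 36, 38), (40, 42, 44), (99, 102, 103), (113, 104, 98)]
0.160 365 205 [(35, 36, 37), (35, 37, 39), (39, 41, 44), (59, 61, 63), (138, 112, 91)]
```

The shut fingertips really sit about 17 mm above the reported TCP z, not 14 mm below it, so the fingers closed above the undisturbed short tube. Go back and grip 31 mm lower.

Call:
send_rows:
  moves: "0 0 0 0.02 -0.2 0 0.7;0 0 0 0.05 -0.4 0 0.7;0 0 0 0.07 -0.49 0 0.7;0 0 0 0.07 -0.49 0 0.7;0 0 0 0.07 -0.49 0.15 0.7;0 0 0 0.07 -0.49 0.3 0.7;0 0 0 0.07 -0.49 0.45 0.7;0 0 0 0.07 -0.49 0.49 0.7;0 0 0 0.07 -0.49 0.49 0.7"

```text
time: 11.85
eef_pos: [0.4734, 0.1673, 0.0159]
tcp_rot: [0.707, 0.707, 0.0, 0.0]
contact_force: [-0.4, -0.3, 0.7]
opening: 0.846
finger_force: 0.0
```

Call:
send_rows:
  moves: "0 0 0 0 0 0 -1;0 0 0 0 0 0 -1;0 0 0 0 0 0 -1;0 0 0 0 0 0 -1;0 0 0 0 0 0 -1;0 0 0 0 0 0 -1"

```text
time: 12.6
eef_pos: [0.4732, 0.1676, 0.0166]
tcp_rot: [0.707, 0.707, 0.0, 0.0]
contact_force: [-1.0, -0.7, 5.6]
opening: 0.241
finger_force: 24.5
```

Call:
send_rows:
  moves: "0 0 0 0 0 -0.2 -1;0 0 0 0 0 -0.4 -1;0 0 0 -0.02 0.15 -0.45 -1;0 0 0 -0.04 0.4 -0.45 -1;0 0 0 -0.06 0.6 -0.45 -1;0 0 0 -0.065 0.7 -0.45 -1;0 0 0 -0.065 0.752 -0.45 -1;0 0 0 -0.065 0.752 -0.4 -1;0 0 0 -0.065 0.752 -0.3 -1;0 0 0 -0.065 0.752 -0.225 -1;0 0 0 -0.065 0.752 -0.225 -1"

```text
time: 13.98
eef_pos: [0.6209, 0.1544, 0.0582]
tcp_rot: [0.707, 0.707, -0.002, -0.002]
contact_force: [0.7, -0.1, -0.2]
opening: 0.242
finger_force: 24.4
```

```bash
python3 - <<'E'
from h import *
s=ctrl.get_state();print(s["eef_pos"],s["contact_force"])
for n,P in (("scene",(.623,.1536)),("side",(.623,.1536))):
    c=grab(n);i=c["image"].astype(int)
    m=((i.max(2)-i.min(2)<28)&(i.min(2)>95)).astype(np.uint8);k,l,t,ce=cv2.connectedComponentsWithStats(m)
    print(n,[tuple(map(int,t[j])) for j in range(1,k) if 25<t[j,4]<700 and 150<ce[j][0]<450 and 140<ce[j][1]<330], proj(c,P+(.04,)),proj(c,P+(.045,)))
E
```

```text
[0.62087639 0.15438108 0.05815427] [ 0.65541136 -0.07120621 -0.21842831]
scene [(342, 178, 37, 7, 79), (339, 183, 36, 10, 92), (340, 255, 14, 23, 168), (308, 260, 12, 12, 111), (368, 270, 16, 22, 235)] (np.float64(345.13993321020143), np.float64(274.3066219540569)) (np.float64(345.3943728813981), np.float64(272.43920477739425))
side [(261, 150, 19, 28, 242), (282, 183, 10, 11, 88)] (np.float64(275.03455827278947), np.float64(176.92637461340365)) (np.float64(275.04136303070595), np.float64(175.03818301912708))
```

Call:
send_rows:
  moves: "0 0 0 0 0.014 0 -1;0 0 0 0 0.014 0.02 -1;0 0 0 0 0.014 0.035 -1;0 0 0 0 0.014 0.05 -1;0 0 0 0 0.014 0.06 -1;0 0 0 0 0.014 0.06 -1"

```text
time: 14.82
eef_pos: [0.6258, 0.1543, 0.0486]
tcp_rot: [0.707, 0.707, -0.0, 0.0]
contact_force: [1.6, -1.1, -1.2]
opening: 0.241
finger_force: 24.2
```

Call:
send_rows:
  moves: "0 0 0 0 -0.003 0.01 -1;0 0 0 0 -0.003 0.025 -1;0 0 0 0 -0.003 0.025 -1;0 0 0 0 -0.003 0.025 -1"

```text
time: 15.32
eef_pos: [0.6253, 0.1544, 0.0437]
tcp_rot: [0.707, 0.707, 0.0, 0.0]
contact_force: [2.5, -2.2, -1.0]
opening: 0.241
finger_force: 24.1
```

Call:
send_rows:
  moves: "0 0 0 -0.005 0.003 0.02 -1;0 0 0 -0.005 0.003 0.035 -1;0 0 0 -0.005 0.003 0.05 -1;0 0 0 -0.005 0.003 0.06 -1;0 0 0 -0.005 0.003 0.06 -1"

```text
time: 15.95
eef_pos: [0.6255, 0.1536, 0.0318]
tcp_rot: [0.707, 0.707, -0.0, -0.0]
contact_force: [-1.6, -0.2, 1.1]
opening: 0.241
finger_force: 25.1
```

Call:
send_rows:
  moves: "0 0 0 0 0 0.008 -1;0 0 0 0 0 0.012 -1;0 0 0 0 0 0.012 -1"

```text
time: 16.32
eef_pos: [0.6259, 0.1537, 0.0316]
tcp_rot: [0.707, 0.707, -0.0, -0.0]
contact_force: [-4.9, -0.3, 10.3]
opening: 0.241
finger_force: 27.0
```

Call:
send_rows:
  moves: "0 0 0 0 0 0 0.4;0 0 0 0 0 0 0.4;0 0 0 0 0 0 0.4;0 0 0 0 0 -0.1 0.4;0 0 0 0 0 -0.3 0.4;0 0 0 0 0 -0.5 0.4;0 0 0 -0.2 -0.05 -0.6 0.4;0 0 0 -0.5 -0.1 -0.7 0.4;0 0 0 -0.8 -0.15 -0.75 0.4;0 0 0 -1 -0.2 -0.75 0.4;0 0 0 -1 -0.2 -0.75 0.4"

```text
time: 17.7
eef_pos: [0.5858, -0.0493, 0.1813]
tcp_rot: [0.709, 0.706, 0.001, 0.001]
contact_force: [-0.9, 0.4, -0.5]
opening: 0.701
finger_force: 0.0
```

```bash
python3 - <<'E'
from h import *
s=ctrl.get_state();print(s["eef_pos"],s["qpos"])
for n in ("scene","side"):
    c=grab(n);i=c["image"].astype(int); np.save(n+"7.npy",c,allow_pickle=True)
    m=(i.max(2)<55).astype(np.uint8);k,l,t,ce=cv2.connectedComponentsWithStats(m)
    print(n,[tuple(map(int,t[j])) for j in range(1,k) if 25<t[j,4]<200 and 150<ce[j][0]<450 and 120<ce[j][1]<330],[proj(c,p) for p in [(.6184,.208,.093),(.623,.1536,.071),(.6284,.096,.071)]])
E
```

```text
[ 0.58579088 -0.04926662  0.18129453] [-2.56300838e-01  1.20766846e-01  1.82525842e+00 -2.27199995e-04
  1.19313164e+00 -2.51809128e-01]
scene [(310, 251, 10, 10, 83), (340, 260, 11, 11, 94), (373, 262, 11, 11, 102)] [(np.float64(379.6959322972915), np.float64(264.01891788602927)), (np.float64(346.7513180194971), np.float64(262.48013413893)), (np.float64(315.06600405419954), np.float64(252.23175269785187))]
side [(271, 163, 10, 9, 65), (282, 176, 10, 9, 71), (262, 316, 9, 7, 28)] [(np.float64(265.1853719213697), np.float64(145.30788654806634)), (np.float64(275.07745893759403), np.float64(165.02225169433052)), (np.float64(286.6290465652744), np.float64(177.90521670127546))]
```

Call:
send_rows:
  moves: "0 0 0.028 -0.2 -0.05 0 0.4;0 0 0.056 -0.4 -0.1 0 0.4;0 0 0.084 -0.6 -0.15 0 0.4;0 0 0.112 -0.8 -0.205 0 0.4;0 0 0.14 -0.88 -0.205 0 0.4;0 0 0.168 -0.88 -0.205 0 0.4;0 0 0.196 -0.88 -0.205 0 0.4;0 0 0.224 -0.88 -0.205 0 0.4;0 0 0.25 -0.88 -0.205 0 0.4;0 0 0.25 -0.88 -0.205 0 0.4;0 0 0.25 -0.88 -0.205 0 0.4"

```text
time: 19.18
eef_pos: [0.5452, -0.2217, 0.1795]
tcp_rot: [1.0, 0.002, 0.0, -0.0]
contact_force: [-0.4, -0.1, -0.9]
opening: 0.703
finger_force: 0.0
```

```bash
python3 - <<'E'
from h import *
c=grab("wrist"); np.save("w8.npy",c,allow_pickle=True)
s=ctrl.get_state();print(s["eef_pos"],s["qpos"],np.array(c["extrinsics"])[:3])
save(c,"w8.png",None,1.4)
E
```

```text
[ 0.54512406 -0.22189696  0.17951733] [-5.58904063e-01  1.25346774e-01  1.82358893e+00  9.42662214e-05
  1.19263456e+00  1.00894080e+00] [[ 4.83009203e-03  9.53424958e-01  3.01591643e-01  6.22634308e-01]
 [-9.99988128e-01  4.79925299e-03  8.43216683e-04 -2.22566349e-01]
 [-6.43470764e-04 -3.01592135e-01  9.53436820e-01  3.41174586e-01]]
```

View pics/w8.png

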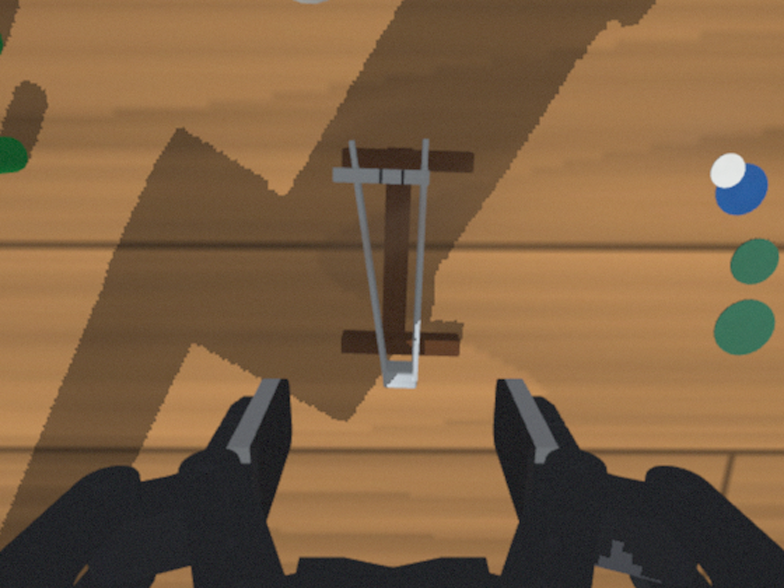

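The wrist view (1.4×) shows the fixed arm from (416,386) to tip (426,140), the sprung arm from (386,386) to tip (352,141), and the gauge strip at (333–429,176) with lines near (381,176) and (403,176).

```bash
python3 - <<'E'
from h import *
c=np.load("w8.npy",allow_pickle=True).item()
f=lambda u,v,z:onz(c,u/1.4,v/1.4,z)
a=f(416.5,387,.035);b=f(428.5,190,.035);t=f(426.5,140,.0295);l=f(385.5,387,.035);st=f(333,168,.037);sr=f(429,168,.037)
print(a,b,t,l,st,sr); d=b-a; print("yaw",np.arctan2(d[1],d[0]),np.arctan2((t-a)[1],(t-a)[0]),np.arctan2((st-sr)[1],(st-sr)[0])-np.pi/2, np.linalg.norm(d), np.linalg.norm(st-sr))
print(c["image"][int(176/1.4),230:312].astype(int).sum(1).tolist())
E
```

```text
[ 0.4647429  -0.23895107  0.035     ] [ 0.59014343 -0.24346984  0.035     ] [ 0.61754541 -0.241988    0.0295    ] [ 0.46463956 -0.21893236  0.035     ] [ 0.60230125 -0.18923985  0.037     ] [ 0.60256467 -0.24330029  0.037     ]
yaw -0.03601912658693979 -0.019872274264252348 0.004872781665402837 0.12548192092707083 0.05406108032981302
[253, 251, 244, 236, 238, 239, 239, 288, 338, 349, 355, 355, 348, 350, 353, 349, 349, 348, 346, 350, 362, 349, 357, 350, 353, 355, 349, 355, 354, 347, 366, 357, 358, 354, 352, 351, 353, 361, 356, 350, 294, 174, 171, 298, 358, 353, 356, 358, 353, 354, 355, 354, 351, 358, 361, 354, 274, 129, 230, 323, 353, 354, 353, 354, 350, 350, 352, 348, 347, 350, 348, 357, 350, 343, 348, 341, 323, 270, 251, 257, 251, 251]
```

Call:
send_rows:
  moves: "0 0 0.0055 0 0.005 0.15 0.4;0 0 0.0055 0 0.005 0.35 0.4;0 0 0.0055 0 0.005 0.55 0.4;0 0 0.0055 0 0.005 0.7 0.4;0 0 0.0055 0 0.005 0.8 0.4;0 0 0.0055 0 0.005 0.8 0.4"
  newtons: 20

```text
time: 19.98
eef_pos: [0.5438, -0.2228, 0.0179]
tcp_rot: [1.0, -0.017, -0.001, -0.001]
contact_force: [0.1, -1.1, 0.9]
opening: 0.703
finger_force: 0.0
```

```bash
python3 - <<'E'
from h import *
s=ctrl.get_state();p=s["eef_pos"];print(p,s["contact_force"],s["tcp_rot"])
c=grab("side"); np.save("side9.npy",c,allow_pickle=True)
for dy in (-.034,-.038,-.042):
  print(dy)
  for z in np.arange(.02,.08,.006):
    u,v=proj(c,(p[0],p[1]+dy,z)); print("%.3f"%z,int(u),int(v),c["image"][int(round(v)),int(round(u))-6:int(round(u))+7:3].sum(1).tolist())
E
```

```text
[ 0.54383299 -0.22284783  0.01789431] [ 0.11500041 -1.05084902  0.93960075] [ 9.99854490e-01 -1.69768419e-02 -1.41932274e-03 -8.77649049e-04]
-0.034
0.020 316 337 [242, 201, 146, 208, 207]
0.026 317 334 [240, 162, 175, 207, 204]
0.032 317 332 [159, 142, 220, 212, 206]
0.038 317 329 [352, 165, 137, 202, 217]
0.044 317 327 [337, 79, 108, 109, 95]
0.050 318 324 [327, 77, 108, 108, 86]
0.056 318 321 [321, 129, 116, 104, 97]
0.062 318 319 [344, 83, 124, 105, 103]
0.068 318 316 [338, 92, 127, 109, 107]
0.074 319 313 [106, 104, 121, 111, 98]
-0.038
0.020 317 339 [235, 221, 139, 214, 205]
0.026 318 337 [246, 165, 177, 208, 204]
0.032 318 334 [240, 135, 204, 211, 213]
0.038 318 331 [143, 191, 208, 199, 212]
0.044 318 329 [352, 105, 108, 153, 208]
0.050 319 326 [330, 100, 104, 105, 132]
0.056 319 324 [314, 120, 104, 103, 345]
0.062 319 321 [320, 119, 115, 106, 179]
0.068 320 318 [324, 130, 124, 112, 104]
0.074 320 315 [329, 119, 129, 107, 111]
-0.042
0.020 319 341 [239, 226, 136, 211, 208]
0.026 319 339 [248, 164, 184, 206, 211]
0.032 319 336 [201, 146, 208, 207, 205]
0.038 319 334 [149, 190, 209, 204, 209]
0.044 320 331 [142, 220, 212, 206, 209]
0.050 320 328 [335, 96, 110, 170, 214]
0.056 320 326 [73, 103, 108, 97, 343]
0.062 320 323 [61, 108, 112, 90, 342]
0.068 321 320 [115, 123, 105, 98, 309]
0.074 321 318 [85, 127, 106, 110, 105]
```

Call:
send_rows:
  moves: "0 0 0 0 0 0.06 0.4;0 0 0 0 0 0.12 0.3;0 0 0 0 0 0.12 0.15;0 0 0 0 0 0.12 0;0 0 0 0 0 0.12 -0.1;0 0 0 0 0 0.12 -0.15;0 0 0 0 0 0.12 -0.15"
  newtons: 20

```text
time: 20.9
eef_pos: [0.545, -0.2236, -0.0043]
tcp_rot: [1.0, -0.017, 0.0, 0.0]
contact_force: [-0.1, 0.2, 1.0]
opening: 0.423
finger_force: 0.2
```

Call:
send_rows:
  moves: "0 0 0 0 0 0 -0.2;0 0 0 0 0.005 0 -0.25;0 0 0 0 0.01 0 -0.3;0 0 0 0 0.016 0 -0.35;0 0 0 0 0.021 0 -0.4;0 0 0 0 0.026 0 -0.45;0 0 0 0 0.03 0 -0.5;0 0 0 0 0.03 0 -0.5;0 0 0 0 0.03 0 -0.5"
  newtons: 20

```text
time: 22.02
eef_pos: [0.5453, -0.2295, -0.0037]
tcp_rot: [1.0, -0.017, 0.001, -0.0]
contact_force: [0.5, 2.9, 6.6]
opening: 0.248
finger_force: 6.0
```

```bash
cat > g.py <<'E'
from h import *
s=ctrl.get_state();print(s["eef_pos"],s["opening"],s["finger_force"],s["contact_force"],s["tcp_rot"])
c=grab("wrist"); np.save("wg.npy",c,allow_pickle=True)
g=c["image"].astype(int).sum(2)
# bright low-saturation mask rows: print text map of the strip region
i=c["image"].astype(int); m=((i.max(2)-i.min(2)<25)&(i.min(2)>75)).astype(np.uint8)
k,l,t,ce=cv2.connectedComponentsWithStats(m)
for j in range(1,k):
    if t[j,4]>60 and ce[j][1]<330: print(t[j],ce[j])
E
python3 g.py
```

```text
[ 0.545259   -0.22945814 -0.00374121] 0.24838050187332278 6.00847452878952 [0.49633759 2.91270693 6.62773072] [ 9.99850399e-01 -1.72871420e-02  5.69775826e-04 -1.01658241e-04]
[ 226  106   87  296 8818] [273.76309821 242.5901565 ]
[ 146  162   82   26 1995] [186.89373434 174.61203008]
[311 265  24  57 743] [321.75100942 291.18034993]
```

Call:
send_rows:
  moves: "0 0 0 0 0 -0.01 -0.5;0 0 0 0 0 -0.03 -0.5;0 0 0 0 0 -0.05 -0.5;0 0 0 0 0 -0.08 -0.5;0 0 0 0 0 -0.12 -0.5;0 0 0 0 0 -0.16 -0.5;0 0 0 0 0 -0.2 -0.5;0 0 0 0 0 -0.2 -0.5;0 0 0 0 0 -0.2 -0.5"

```text
time: 23.2
eef_pos: [0.5444, -0.2295, 0.0353]
tcp_rot: [1.0, -0.017, -0.0, -0.0]
contact_force: [0.5, -0.5, 0.1]
opening: 0.255
finger_force: 6.0
```

```bash
python3 g.py; python3 - <<'E'
import numpy as np
i=np.load("wg.npy",allow_pickle=True).item()["image"].astype(int)
for v in range(92,150,3): print(v,(i[v,225:322:2].sum(1)//10).tolist())
E
```

```text
[ 0.54442685 -0.22946135  0.03532428] 0.25503866359935534 6.01884126663208 [ 0.51609362 -0.51687293  0.09817436] [ 9.99850768e-01 -1.72748624e-02 -1.17383713e-04 -7.88092166e-05]
[ 226  107   89  295 8630] [274.22410197 239.86767092]
[ 147  162   82   26 2002] [188.00949051 174.38511489]
[311 265  24  57 737] [321.6797829  291.02713704]
92 [26, 27, 27, 26, 26, 25, 26, 26, 26, 26, 26, 26, 26, 27, 26, 26, 26, 26, 26, 26, 26, 26, 26, 26, 26, 27, 26, 25, 26, 26, 26, 26, 25, 26, 26, 26, 26, 26, 26, 27, 26, 26, 26, 26, 26, 26, 26, 26, 26]
95 [26, 25, 26, 26, 26, 26, 27, 25, 26, 26, 26, 26, 27, 26, 25, 26, 26, 26, 26, 26, 25, 25, 26, 26, 26, 26, 26, 26, 25, 26, 25, 26, 25, 26, 26, 26, 26, 26, 26, 26, 25, 25, 25, 26, 25, 25, 26, 26, 26]
98 [26, 26, 25, 26, 26, 26, 25, 27, 26, 26, 26, 26, 26, 26, 26, 25, 25, 26, 26, 26, 25, 25, 26, 26, 24, 25, 26, 25, 26, 26, 26, 26, 25, 27, 26, 25, 26, 25, 26, 26, 25, 25, 26, 26, 26, 25, 26, 25, 26]
101 [26, 26, 27, 25, 26, 25, 26, 26, 26, 24, 26, 26, 26, 26, 26, 26, 26, 25, 25, 26, 26, 26, 26, 26, 25, 25, 26, 26, 25, 26, 26, 25, 26, 26, 26, 25, 25, 25, 26, 
[... 2555 characters left out ...]
, 17, 17, 16, 17, 16, 16, 16, 16, 18, 18, 18, 18, 21, 37, 38, 38, 38, 33, 19, 20, 20, 20, 20, 20]
143 [28, 28, 27, 28, 28, 27, 27, 27, 28, 28, 27, 32, 41, 39, 40, 39, 33, 15, 15, 16, 17, 17, 16, 16, 16, 16, 17, 17, 17, 17, 27, 29, 28, 28, 29, 28, 28, 29, 36, 38, 38, 38, 35, 29, 28, 29, 29, 28, 28]
146 [28, 28, 28, 28, 27, 27, 28, 28, 29, 28, 27, 31, 40, 40, 40, 39, 34, 17, 16, 16, 16, 16, 16, 17, 17, 17, 16, 18, 18, 19, 27, 28, 28, 29, 29, 29, 28, 31, 36, 38, 37, 37, 35, 29, 29, 28, 29, 29, 28]
149 [28, 28, 28, 28, 28, 28, 28, 28, 29, 28, 29, 30, 39, 40, 39, 39, 35, 23, 17, 17, 16, 17, 17, 17, 18, 18, 18, 17, 19, 19, 27, 29, 30, 29, 29, 28, 29, 31, 35, 37, 37, 37, 36, 29, 28, 29, 28, 29, 29]
```

```bash
cat > g2.py <<'E'
from h import *
import sys
c=np.load("wg.npy",allow_pickle=True).item(); i=c["image"].astype(int); m=((i.max(2)-i.min(2)<25)&(i.min(2)>75))
def runs(r,lo=225,hi=330):
    e=np.flatnonzero(np.diff(np.r_[0,r[lo:hi].astype(int),0])); return [(int(a+lo),int(b+lo-1)) for a,b in zip(e[::2],e[1::2]) if b-a>3]
w=m[:,225:330].sum(1); 
rows=[v for v in range(105,320) if len(runs(m[v]))>=1 and w[v]>45]; print("strip rows",rows[:1],rows[-1:],)
for v in list(range(108,260,8)): print(v,runs(m[v]))
E
python3 g2.py
```

```text
strip rows [161] [311]
108 [(247, 257), (300, 310)]
116 [(247, 257), (300, 310)]
124 [(247, 257), (300, 310)]
132 [(247, 257), (300, 310)]
140 [(248, 258), (300, 309)]
148 [(248, 259), (299, 309)]
156 [(247, 259), (299, 310)]
164 [(232, 265), (270, 314)]
172 [(232, 266), (270, 314)]
180 [(225, 228), (233, 266), (270, 313)]
188 [(248, 260), (299, 310)]
196 [(248, 260), (299, 310)]
204 [(248, 260), (299, 310)]
212 [(249, 260), (299, 309)]
220 [(249, 260), (299, 310)]
228 [(249, 260), (299, 309)]
236 [(250, 260), (299, 309)]
244 [(250, 261), (299, 309)]
252 [(250, 261), (299, 309)]
```

Gauge check: the sprung arm (248–260) sits between the lines (about 230 and 267) and the arms are parallel. Lift further and carry.

Call:
send_rows:
  moves: "0 0 0 0 0 -0.04 -0.5;0 0 0 0 0 -0.1 -0.5;0 0 0 0 0 -0.18 -0.5;0 0 0 0 0 -0.26 -0.5;0 0 0 0 -0.03 -0.32 -0.5;0 0 0 -0.002 -0.09 -0.33 -0.5;0 0 0 -0.005 -0.18 -0.33 -0.5;0 0 0 -0.008 -0.28 -0.33 -0.5;0 0 0 -0.011 -0.39 -0.33 -0.5;0 0 0 -0.014 -0.5 -0.33 -0.5;0 0 0 -0.017 -0.61 -0.33 -0.5;0 0 0 -0.02 -0.72 -0.33 -0.5"

```text
time: 24.75
eef_pos: [0.5455, -0.0838, 0.1014]
tcp_rot: [1.0, -0.017, 0.0, 0.0]
contact_force: [-1.0, -0.7, -0.3]
opening: 0.253
finger_force: 6.0
```

Call:
send_rows:
  moves: "0 0 0 -0.003 -0.11 0 -0.5;0 0 0 -0.006 -0.22 0 -0.5;0 0 0 -0.01 -0.33 0 -0.5;0 0 0 -0.013 -0.44 0 -0.5;0 0 0 -0.016 -0.55 0 -0.5;0 0 0 -0.02 -0.66 0 -0.5;0 0 0 -0.023 -0.76 0 -0.5;0 0 0 -0.026 -0.84 0 -0.5;0 0 0 -0.028 -0.9 0 -0.5;0 0 0 -0.03 -0.94 0 -0.5;0 0 0 -0.03 -0.96 0 -0.5;0 0 0 -0.03 -0.96 0 -0.5"

```text
time: 26.25
eef_pos: [0.5462, 0.1065, 0.1014]
tcp_rot: [1.0, -0.017, -0.0, 0.0]
contact_force: [1.0, -0.1, -1.1]
opening: 0.254
finger_force: 6.0
```

Call:
send_rows:
  moves: "0 0 0 0 -0.05 0 -0.5;0 0 0 -0.004 -0.13 0 -0.5;0 0 0 -0.008 -0.22 0 -0.5;0 0 0 -0.01 -0.31 0 -0.5;0 0 0 -0.013 -0.4 0 -0.5;0 0 0 -0.015 -0.47 0 -0.5;0 0 0 -0.0165 -0.51 0 -0.5;0 0 0 -0.0165 -0.52 0 -0.5;0 0 0 -0.0165 -0.52 0 -0.5;0 0 0 -0.0165 -0.52 0 -0.5"

```text
time: 27.5
eef_pos: [0.5466, 0.2102, 0.1014]
tcp_rot: [1.0, -0.018, -0.0, 0.0]
contact_force: [-0.7, -0.9, -1.3]
opening: 0.254
finger_force: 6.0
```

```bash
python3 g.py; python3 g2.py | head -14; python3 - <<'E'
from h import *
c=np.load("wg.npy",allow_pickle=True).item();i=c["image"].astype(int)
p=ctrl.get_state()["eef_pos"]
print("tip pix",proj(c,(p[0]+.072,p[1]-.0025,.1345)),"tips at",onz(c,278.5,107,.1345))
m=(i.max(2)<70).astype(np.uint8);k,l,t,ce=cv2.connectedComponentsWithStats(m)
for j in range(1,k):
    if 250<t[j,4]<4000: print(t[j],ce[j],onz(c,*ce[j],.093))
for n in ("side","scene"):
    d=grab(n);b=d["image"].astype(int); mm=(b.max(2)<55).astype(np.uint8);k,l,t,ce=cv2.connectedComponentsWithStats(mm)
    print(n,[tuple(map(int,t[j])) for j in range(1,k) if 25<t[j,4]<200 and 150<ce[j][0]<450 and 120<ce[j][1]<330]); np.save(n+"f.npy",d,allow_pickle=True)
E
```

```text
[0.54655189 0.21016572 0.10141454] 0.25392625765489835 6.019493937492371 [-0.73212539 -0.85273586 -1.25192918] [ 9.99845292e-01 -1.75893350e-02 -4.22570550e-05  7.54671645e-05]
[451  52  44  45 999] [466.76576577  75.90790791]
[354  68  30  43 451] [363.345898    88.55654102]
[ 232  107   34  295 3621] [254.10245788 240.95305164]
[ 270  107   44  294 3849] [300.55416991 234.87061574]
[466 116  16  16 200] [473.55  123.445]
[442 119  16  16 207] [449.46376812 126.52173913]
[383 126  16  16 194] [390.73195876 133.48969072]
[278 139  15  16 134] [283.64179104 147.5       ]
[ 147  162   82   26 1932] [188.03778468 174.39182195]
[227 265  22  57 670] [238.28507463 290.75522388]
[311 265  23  57 698] [321.68624642 291.30659026]
strip rows [162] [310]
108 [(248, 256), (301, 310)]
116 [(247, 256), (301, 310)]
124 [(247, 257), (300, 309)]
132 [(248, 257), (300, 309)]
140 [(248, 257), (282, 286), (300, 309)]
148 [(249, 258), (278, 286), (300, 309)]
156 [(248, 258), (299, 310)]
164 [(232, 265), (270, 313)]
172 [(233, 265), (270, 313)]
180 [(225, 228), (233, 265), (271, 313)]
188 [(249, 259), (300, 309)]
196 [(249, 259), (299, 310)]
204 [(249, 259), (299, 309)]
tip pix (np.float64(276.6562297345082), np.float64(110.22138146579687)) tips at [0.61957996 0.20704082 0.1345    ]
[ 474   51   53   45 1881] [500.2881446   73.28442318] [0.62876609 0.11255676 0.093     ]
[ 365   68   46   43 1535] [387.6247557  89.0495114] [0.62401325 0.1600807  0.093     ]
[ 256   83   46   47 1690] [278.42366864 105.95029586] [0.61861605 0.20728448 0.093     ]
side [(261, 144, 9, 8, 57), (271, 163, 10, 9, 70), (282, 176, 10, 9, 78)]
scene [(400, 129, 35, 9, 50), (309, 251, 11, 10, 90), (340, 260, 12, 11, 101), (372, 262, 12, 11, 111)]
```

The tips are at (0.620, 0.207), above the cap at (0.619, 0.207). The grip is steady with the sprung arm between the lines, all three tubes are in place, and the caps are unchanged in both views.

Call:
send_rows:
  moves: "0 0 0 0 0 0 -0.5;0 0 0 0 0 0 -0.5;0 0 0 0 0 0 -0.5;0 0 0 0 0 0 -0.5"

```text
time: 28.15
eef_pos: [0.5465, 0.2107, 0.1014]
tcp_rot: [1.0, -0.017, 0.0, -0.0]
contact_force: [0.1, -0.2, -1.1]
opening: 0.253
finger_force: 6.0
```

```bash
python3 -c "
from plant import ctrl
print(ctrl.get_state()['opening']); print(ctrl.sign_off())"
```

```text
0.2526421000233117
the job is handed in; nothing more can be done
None
```

I handed the job in at about 28 s: the tall tube is in pocket 1, the short tube is in pocket 2, and the tweezers are held with the sprung arm between the lines, tips about 4 cm above the tall tube's cap; no verdict came back.

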